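# Change the centrifuge over to its other supply

### The arm

A 7-joint arm with a two-finger parallel gripper is mounted at the origin on the work surface. World frame = base frame: x ahead of the robot, y to its left, z up, the work surface at z = 0. Lengths are in m, angles in rad, forces in N, time in s.
With the tool pointing down it reaches from about 0.35 to 0.9 m from the base axis. Payload 8.1 kg.
Tool frame: the origin (TCP) lies at the very end of the fingers, on their centre line; the grasp point (between the pads) lies 19 mm behind it; z points along the fingers, y is the line along which they close (so a half turn about z gives the same grasp; the last joint's range is limited). The gripper opens to 92 mm and grips with 3 to 60 N. Pads are 19 mm wide; open, the fingers measure 130 mm over their backs; the gripper's body (75 mm by 190 mm) begins 47 mm behind the grasp point.
Start: joints at [1.056, 0.434, 0.025, 1.573, -0.012, 1.134, -0.075], TCP at [0.25, -0.573, 0.227] pointing down, gripper open.
Joint ranges: [-2.62, 2.62], [-0.44, 2.09], [-1.27, 1.32], [0.08, 2.57], [-1.32, 4.46], [0.12, 2], [-2.74, 2.74]. Speed limits (rad/s): [2.22, 2.22, 3.01, 3.01, 3.14, 3.14, 3.14].

### API

Orientations are given as a rotation vector (axis times angle).
In Python, from cell import observe, get_image, sign_off, find_in, trace, place_of gives the robot as it stands. The module is installed in compiled form; this text tells all that it offers.
- The arm moves only by the shell command python3 -m handwheel 'ROWS' [OPENING] [FORCE]. ROWS is JSON, a list of rows, each a list of 6 numbers: the shift along the tool's x, y, z each as a share of 0.02 m, from -1 to 1, then the turn, a rotation vector about the tool's x, y, z each as a share of 4 degrees, from -1 to 1. A call has 1 to 8 rows; each row shifts and turns the commanded pose from where the row before left it, along the tool's axes as they then stand; what a row does not reach is not made up. A row lasts 1/12 s, in which the tool goes at most 41.7 mm and 7.16 degrees, less where a joint would pass 70% of its speed; a pose out of reach is approached as far as the arm can. A call with a number of a shift or a turn outside -1 to 1 is refused whole. A call with a gripper value outside its range is refused whole. OPENING is the opening, from 0 (shut) to 1 (fully open), set as the call begins (- or left out, the last holds). The fingers move at their own pace and stop on an object; FORCE is the grip in N (left out, the last holds). Time passes only in rows, so rows that do not move let the fingers close. It gives the time, the measured TCP pose, the force, the opening and the grip force at its end, in the units of the state.
- observe(): the state, without advancing time (a new reading comes with each control period).
- get_image(name): name is "scene" or "side" or "wrist"; returns a dict with "image" (420x560x3 uint8, red, green, blue), "fx", "fy", "cx", "cy" (pixels), "position" and "orientation" of the camera in the world. Camera axes: x right, y down, z forward; pixel columns grow to the right and rows downward; lengths in m; the calibration is good to about 2 mm. A picture is of the moment at which its call begins. There is no depth.
- sign_off(): hands the job in; it is judged then, once.
Trained networks look in the newest picture that a camera, given by its name, has taken for a name from the list of things; names that differ only in an ending like _2 or _b are one class to them, and where a whole thing is asked for, a point or a joint stands for the part that bears it (a point fixed in the world has none). Each returns a list of dicts, best first, with "score" (0 to 1); they miss things now and then, are a little off and sometimes report something else, mostly with a low value. They report only what shows in the picture. A call takes as long as a camera call.
- find_in(label, camera): "rect" ([centre column, centre row, width, height] as shares, 0 to 1, of the picture: columns of its width, rows of its height, round what is visible of it).
- trace(label, camera): "region" (420x560 bool, what is visible of it) and "rect" ([centre column, centre row, width, height] as shares, 0 to 1, of the picture: columns of its width, rows of its height, round what is visible of it).
- place_of(label, camera): "point" ([column, row] as shares, 0 to 1, of the picture: columns of its width, rows of its height: a listed point, or the origin of a listed thing).
The state is a dict: "clock": time; "joints": joint angles; "dq": joint speeds; "joint_efforts": joint torques, N m; "position": TCP position; "ee_rot": TCP orientation; "force": force on the tool from outside, world axes, zero at the start; "ft_torque": the same for the moment, N m; "width": opening from 0.0 (shut) to 1.0 (fully open); "gripper_force": force on a finger pad.
Only numpy, scipy, OpenCV 4.12 (cv2) and the standard library are available. Lean on these libraries where they do the work, as an engineer would, in place of code of your own. Each camera call takes 0.05 s, during which the arm holds its last target. There are 200 camera calls.

### The job

The centrifuge can be fed through either of the two sloping isolators on the bench; change it over to the other supply. First turn off the isolator that is on (its bar handle points up the slope), and only then turn on the one that is off (bar across the slope): the two must never be on together. Each handle is locked until it is pressed in and has to be held in while it turns a quarter turn; leave both clicked fully home and sprung back out, and do not shift anything else on the bench.

Things in the scene. Friction and masses are not known exactly. Their poses are not given: they have to be found in the camera images.
- isolator_a: one of two alike bench isolators, fixed: light grey sloping case 150 deep (x) x 130 wide (y), 42 high in front, 140 at the back, conduit behind it to x = 118. Origin under its middle, z up; at yaw 0 it faces the robot (-x). Its face slopes 35 degrees from horizontal, rising to the back; its middle is at (-5, 0, 91), where the handle turns about the normal. It is ON at the start.
- handle_a (a joint): turn of the handle: 0 = OFF (bar across the slope, white pointer to the case's +y, its left seen from in front), 1.571 = ON (pointer uphill); ON is clockwise from in front. Stops at both ends, a spring detent at each; hill midway (0.785, peak 0.3 N m), so let go part way it snaps to the nearer end. Not pressed in, it locks after 0.07 rad. It is ON at the start.
- hub_a (a joint): how far the handle of isolator_a is pressed in along its axis (m): 0 = sprung out (rest), 0.008 = hard stop; spring about 5 N at rest, 10 N at the stop. The lock frees beyond about 0.0065 and then keeps the handle in until it reaches either end, where it springs out by itself.
- grip_a (a point): grasp point of the handle, on its axis, moving with it. z = the axis, outward, 35 degrees from vertical; x = along the bar to its pointer. Black bar 82 long (x -40 to 42) x 16 wide x 32 tall on a round grey skirt 54 across, 8 thick. The point is 9 below the bar's top, 23 above the skirt and, at rest, 41 out from the face.
- isolator_b: one of two alike bench isolators, fixed: light grey sloping case 150 deep (x) x 130 wide (y), 42 high in front, 140 at the back, conduit behind it to x = 118. Origin under its middle, z up; at yaw 0 it faces the robot (-x). Its face slopes 35 degrees from horizontal, rising to the back; its middle is at (-5, 0, 91), where the handle turns about the normal. It is OFF at the start.
- handle_b (a joint): turn of the handle: 0 = OFF (bar across the slope, white pointer to the case's +y, its left seen from in front), 1.571 = ON (pointer uphill); ON is clockwise from in front. Stops at both ends, a spring detent at each; hill midway (0.785, peak 0.3 N m), so let go part way it snaps to the nearer end. Not pressed in, it locks after 0.07 rad. It is OFF at the start.
- hub_b (a joint): how far the handle of isolator_b is pressed in along its axis (m): 0 = sprung out (rest), 0.008 = hard stop; spring about 5 N at rest, 10 N at the stop. The lock frees beyond about 0.0065 and then keeps the handle in until it reaches either end, where it springs out by itself.
- grip_b (a point): grasp point of the handle, on its axis, moving with it. z = the axis, outward, 35 degrees from vertical; x = along the bar to its pointer. Black bar 82 long (x -40 to 42) x 16 wide x 32 tall on a round grey skirt 54 across, 8 thick. The point is 9 below the bar's top, 23 above the skirt and, at rest, 41 out from the face.
- strip_bottle: white test-strip bottle with black cap, 44 in diameter, 115 high, between the two isolators; a bystander, origin under its middle, z up
- specimen_cup: clear specimen cup with white lid, 62 in diameter, 67 high, in front of the gap between the isolators; a bystander, origin under its middle, z up
- slide_box: box of slides, 87 x 82 x 34; a bystander, origin under its middle, z up
- stain_jar: square glass staining jar with lid, 60 x 60 x 98; a bystander, origin under its middle, z up
- beaker: clear beaker, 72 in diameter, 90 high; a bystander, origin under its middle, z up
- reagent_bottle: small amber bottle, 54 in diameter, 100 high; a bystander, origin under its middle, z up
- timer: white bench timer, 60 x 75 x 22; a bystander, origin under its middle, z up

How it is judged:
By the outcome, as a careful person would: the job done as asked, in the order asked, and still so for the second after the job is handed in, with the robot touching nothing.
It also fails if it takes over 54 s, if anything falls off the work surface, if the arm or the gripper's body presses on something with over 40 N, if the wrist force passes 120 N, or if a joint passes its speed limit or range.

## Working session

There is one attempt and no reset: what is moved stays moved. The work goes in short steps, Python scripts to look and compute and a shell command to move; the robot and the scene stay as the last step left them, time stands still between calls to the robot, and variables do not carry over. Pictures are saved under pics/ and viewed, at most 10 in all, crops included, and the job is handed in when it is done.

```bash
mkdir -p pics; ls; python3 - <<'E'
from cell import *
import cv2,numpy as np
for c in ["scene","side","wrist"]:
    g=get_image(c); cv2.imwrite(f"pics/{c}0.png",g["image"][:,:,::-1]); print(c,g["fx"],g["fy"],g["cx"],g["cy"],g["position"],g["orientation"])
    for l in ["grip_a","isolator_a"]:
        for r in place_of(l,c)[:4]: print(l,np.array(r["point"])*[560,420],r["score"])
print(observe())
E
```

```text
pics
scene 472.5872370736192 472.5872370736192 276.3607896004098 205.03430651441377 [ 1.19414165 -0.30202166  1.00126012] [-2.06745487 -1.41318177  0.5384486 ]
grip_a [354.312 198.282] 0.74
grip_a [206.808 235.494] 0.66
isolator_a [214.704 271.194] 0.85
isolator_a [361.424 236.88 ] 0.66
isolator_a [287.    224.406] 0.48
isolator_a [376.208 167.496] 0.47
side 472.0631055526127 472.0631055526127 274.21246639922435 208.6577710373748 [0.28834502 1.0099477  1.14603606] [-0.27712684  2.84587773 -1.16931875]
grip_a [236.208 237.888] 0.88
grip_a [274.904 159.306] 0.65
grip_a [308.    149.688] 0.63
isolator_a [269.696 181.104] 0.74
isolator_a [229.712 266.28 ] 0.73
wrist 362.75681192335685 362.75681192335685 279.80636392400373 207.23628790526217 [ 0.31172706 -0.54647542  0.384156  ] [ 2.44566998 -1.60185836 -0.20355177]
{'clock': 0.45, 'joints': array([ 1.0563991 ,  0.43454916,  0.02502504,  1.57328561, -0.01159172,
        1.13400771, -0.07510857]), 'dq': array([-0.0004048 , -0.00015903, -0.00208146,  0.00032057, -0.00015871,
       -0.00158746, -0.00046711]), 'joint_efforts': array([-9.19371232e-04, -6.67054367e+01,  9.82978530e-01, -3.14496481e+01,
       -6.05665008e-02,  3.46199528e-02, -3.39635289e-05]), 'position': array([ 0.25010087, -0.5727367 ,  0.2266784 ]), 'ee_rot': array([-3.07518184e+00, -6.42095493e-01,  9.34214457e-05]), 'force': array([-0.16901213, -0.20024652, -0.78714651]), 'ft_torque': array([-0.00845006,  0.034205  , -0.01903805]), 'gripper_force': 0.0, 'width': 1.0030200352016032}
```

```bash
python3 -c "
import cv2,numpy as np
a=cv2.imread('pics/scene0.png');b=cv2.imread('pics/side0.png')
cv2.imwrite('pics/both.png',np.vstack([a[80:380],b[60:360]]))"
```

```text
(no output)
```

View pics/both.png

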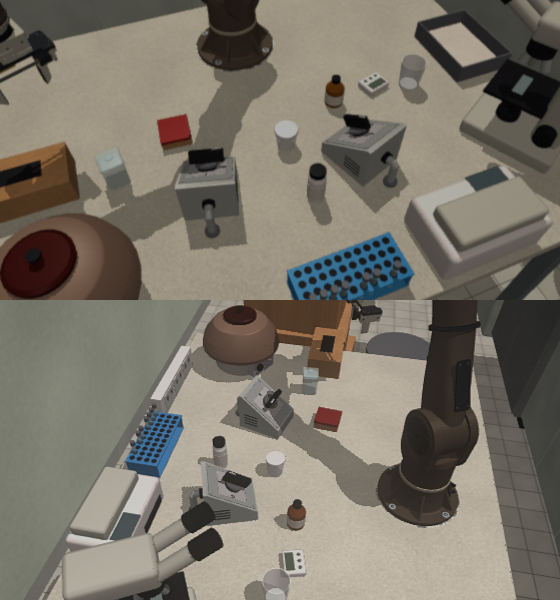

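```bash
cat > h.py <<'E'
from cell import *
import cv2,numpy as np
from scipy.spatial.transform import Rotation as R
def ray(g,p):
    d=R.from_rotvec(g["orientation"]).as_matrix()@np.array([(p[0]-g["cx"])/g["fx"],(p[1]-g["cy"])/g["fy"],1]); return np.array(g["position"]),d/np.linalg.norm(d)
def tri(rs):
    A=0;b=0
    for c,d in rs:
        P=np.eye(3)-np.outer(d,d);A=A+P;b=b+P@c
    x=np.linalg.solve(A,b); return x,[np.linalg.norm((np.eye(3)-np.outer(d,d))@(x-c)) for c,d in rs]
def proj(g,X):
    q=R.from_rotvec(g["orientation"]).as_matrix().T@(np.array(X)-g["position"]).T
    return (np.array([g["fx"]*q[0]/q[2]+g["cx"],g["fy"]*q[1]/q[2]+g["cy"]])).T
E
python3 - <<'E'
from h import *
s=get_image("scene");d=get_image("side")
for n,a,b in [("R",(354.3,198.3),(236.2,237.9)),("L",(206.8,235.5),(274.9,159.3))]:
    print(n,tri([ray(s,a),ray(d,b)]))
def crop(g,c): 
    im=g["image"][:,:,::-1]; x,y=c; return cv2.resize(im[y-45:y+55,x-65:x+65],(390,300),interpolation=cv2.INTER_CUBIC)
cv2.imwrite("pics/crops.png",np.vstack([np.hstack([crop(s,(206,250)),crop(s,(362,220))]),np.hstack([crop(d,(265,160)),crop(d,(232,245))])]))
E
```

```text
R (array([0.53662151, 0.1529161 , 0.12603677]), [np.float64(0.00364279295214291), np.float64(0.003642792952142936)])
L (array([ 0.49956728, -0.22096571,  0.11582885]), [np.float64(0.0030158071289737927), np.float64(0.003015807128973791)])
```

View pics/crops.png

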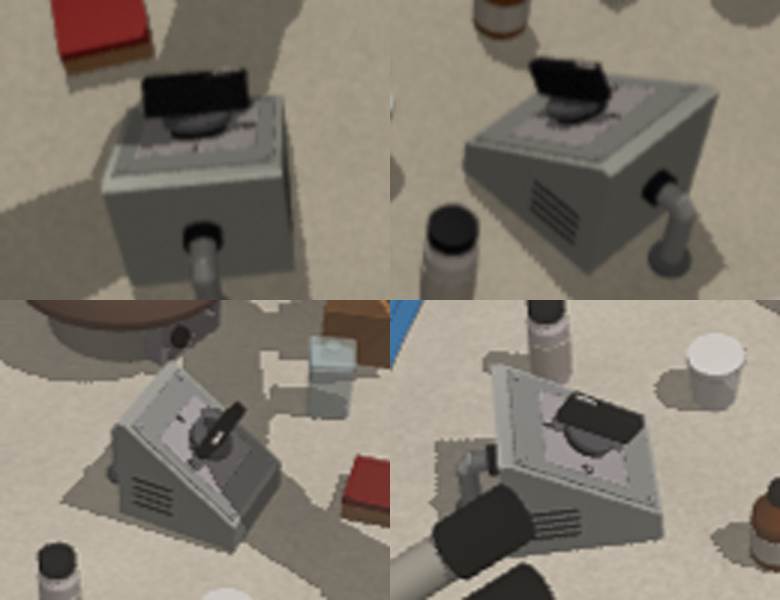

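```bash
cat > fit.py <<'E'
from h import *
from scipy.optimize import minimize
case=np.array([[x,y,z] for y in(-65,65) for x,z in((-75,0),(75,0),(-75,42),(65,140),(75,140))])/1000
th=np.radians(35); F=np.array([-.005,0,.091]); n=np.array([-np.sin(th),0,np.cos(th)]); up=np.array([np.cos(th),0,np.sin(th)]); lf=np.array([0,1,0.])
def bar(on):
    a=up if on else lf; b=np.cross(n,a)
    return np.array([F+n*h+a*u+b*v for h in(.018,.05) for u in(-.04,.042) for v in(-.008,.008)])
sk=np.array([F+n*h+.027*(up*np.cos(t)+lf*np.sin(t)) for h in(.0,.018) for t in np.linspace(0,6.28,24)])
cd=np.array([[x,y,z] for x in(.075,.118) for y in(-.012,.012) for z in(.055,.08)])
def W(p,X): return X@R.from_euler("z",p[2]).as_matrix().T+[p[0],p[1],0]
def mask(g,p,on,S=4):
    m=np.zeros((420*S,560*S),np.uint8)
    for X in(case,bar(on),sk):
        q=((proj(g,W(p,X))+.5)*S).astype(np.int32); cv2.fillConvexPoly(m,cv2.convexHull(q.reshape(-1,1,2)),255)
    return cv2.resize(m,(560,420),interpolation=cv2.INTER_AREA)/255.
E
python3 - <<'E'
from fit import *
G={c:get_image(c) for c in("scene","side")}; T={}
for c in G: T[c]=trace("isolator_a",c)
for name,on,xy,pick in [("a",1,(.54,.153),{"scene":(362,225),"side":(230,240)}),("b",0,(.52,-.22),{"scene":(208,255),"side":(262,165)})]:
    M={}
    for c in G:
        for t in T[c]:
            r=np.array(t["rect"])*[560,420,560,420]
            if np.hypot(r[0]-pick[c][0],r[1]-pick[c][1])<30: M[c]=t["region"];print(name,c,t["score"],r.round(),t["region"].sum());break
    def cost(p,v=0):
        e=0
        for c in M: e+=np.abs(mask(G[c],p,on)-M[c]).sum()/M[c].sum()
        return e
    best=min((minimize(cost,[*xy,y],method="Nelder-Mead",options=dict(initial_simplex=[[*xy,y],[xy[0]+.02,xy[1],y],[xy[0],xy[1]+.02,y],[*xy,y+.2]],maxiter=120)) for y in(-.7,-.35,0,.35,.7)),key=lambda r:r.fun)
    print(name,best.x,best.fun); p=best.x
    for c in G:
        im=G[c]["image"]; 
        m=(mask(G[c],p,on)*255).astype(np.uint8)
        cs,_=cv2.findContours((m>127).astype(np.uint8),0,1); cv2.drawContours(im,cs,-1,(255,0,0),1)
    print("grip",W(p,(F+n*.041)[None]),[proj(G[c],W(p,(F+n*.041)[None])) for c in G])
cv2.imwrite("pics/fit.png",np.hstack([cv2.resize(G["scene"]["image"][150:330,130:430,::-1],(400,240)),cv2.resize(G["side"]["image"][100:280,130:430,::-1],(400,240))]))
E
```

```text
a scene 0.62 [363. 232.  83.  73.] 3993
a side 0.85 [224. 255.  69.  64.] 2760
a [0.56185155 0.16076925 0.34270598] 0.2601474009610595
grip [[0.53499319 0.15118661 0.12458523]] [array([[354.52728132, 199.26341771]]), array([[238.03381287, 237.24551334]])]
b scene 0.83 [211. 273.  63.  88.] 4095
b side 0.73 [269. 168.  54.  60.] 2359
b [ 0.52869343 -0.22964095 -0.26166504] 0.15573028795580723
grip [[ 0.50114749 -0.222264    0.12458523]] [array([[205.02081227, 233.04528456]]), array([[273.86798154, 157.5501118 ]])]
```

View pics/fit.png

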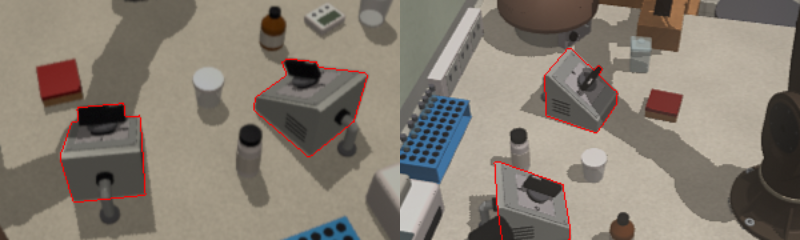

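```bash
cat > plan.py <<'E'
from fit import *
PA=[.56185,.16077,.3427];PB=[.5287,-.22964,-.26167]
def pose(p,ang,d,dx=0,dy=0,x=None):  # ang: handle turn; TCP at d along n above grip
    z=R.from_euler("z",p[2]).as_matrix(); 
    a=np.cos(ang)*lf+np.sin(ang)*up     # tool x along pointer
    M=z@np.column_stack([a,np.cross(-n,a),-n])
    return M,W(p,(F+n*(.041+d)+dx*up+dy*lf)[None])[0]
def rows(M1,p1,start=None,nmin=1):
    o=observe(); M0,p0=start or (R.from_rotvec(o["ee_rot"]).as_matrix(),o["position"])
    w=R.from_matrix(M0.T@M1).as_rotvec()
    N=max(nmin,int(np.ceil(max(np.abs(M0.T@(p1-p0)).max()/.0195, np.abs(np.degrees(w)).max()/3.9))))
    for _ in range(30):
        st=R.from_rotvec(w/N).as_matrix(); S=sum(np.linalg.matrix_power(st,k) for k in range(N))
        v=np.linalg.solve(S,M0.T@(p1-p0))
        if np.abs(v).max()<.0199 and np.abs(np.degrees(w)).max()/N<3.99: break
        N+=1
    print("N",N,"row",np.r_[v/.02,np.degrees(w)/N/4].round(3).tolist())
    return M1,p1
E
python3 - <<'E'
from plan import *
o=observe();M=R.from_rotvec(o["ee_rot"]).as_matrix();p=o["position"]
s=rows(M,p+[0,0,.09])
s=rows(*pose(PA,np.pi/2,.12),start=s); print(s)
for l in ["specimen_cup","strip_bottle","reagent_bottle","stain_jar"]:
    print(l,tri([ray(get_image(c),np.array(place_of(l,c)[0]["point"])*[560,420]) for c in("scene","side")]))
E
```

```text
N 5 row [0.0, 0.0, -0.9, 0.0, 0.0, 0.0]
N 29 row [0.73, -0.984, 0.39, -0.01, 0.302, 0.033]
(array([[ 7.71519021e-01,  3.36031311e-01,  5.40223434e-01],
       [ 2.75260735e-01, -9.41850815e-01,  1.92739642e-01],
       [ 5.73576436e-01,  3.51214273e-17, -8.19152044e-01]]), array([0.47016477, 0.12805876, 0.22288348]))
specimen_cup (array([4.50739592e-01, 3.73317562e-04, 5.88850035e-03]), [np.float64(0.002244528777399758), np.float64(0.0022445287773997452)])
strip_bottle (array([ 0.56423071, -0.27232606, -0.03470712]), [np.float64(0.21123235601301305), np.float64(0.211232356013013)])
reagent_bottle (array([0.36283531, 0.18567877, 0.01137062]), [np.float64(0.010022662484466737), np.float64(0.010022662484466678)])
stain_jar (array([ 0.40176541, -0.43878442,  0.00814257]), [np.float64(0.001390430569148245), np.float64(0.0013904305691482396)])
```

```bash
python3 -m handwheel '[[0,0,-0.9,0,0,0],[0,0,-0.9,0,0,0],[0,0,-0.9,0,0,0],[0,0,-0.9,0,0,0],[0,0,-0.9,0,0,0]]' 0.6 60
python3 -m handwheel '[[0.73,-0.984,0.39,-0.01,0.302,0.033],[0.73,-0.984,0.39,-0.01,0.302,0.033],[0.73,-0.984,0.39,-0.01,0.302,0.033],[0.73,-0.984,0.39,-0.01,0.302,0.033],[0.73,-0.984,0.39,-0.01,0.302,0.033],[0.73,-0.984,0.39,-0.01,0.302,0.033],[0.73,-0.984,0.39,-0.01,0.302,0.033],[0.73,-0.984,0.39,-0.01,0.302,0.033]]'
python3 -m handwheel '[[0.73,-0.984,0.39,-0.01,0.302,0.033],[0.73,-0.984,0.39,-0.01,0.302,0.033],[0.73,-0.984,0.39,-0.01,0.302,0.033],[0.73,-0.984,0.39,-0.01,0.302,0.033],[0.73,-0.984,0.39,-0.01,0.302,0.033],[0.73,-0.984,0.39,-0.01,0.302,0.033],[0.73,-0.984,0.39,-0.01,0.302,0.033],[0.73,-0.984,0.39,-0.01,0.302,0.033]]'
python3 - <<'E'
from plan import *
print(observe()["joints"].round(2),observe()["position"])
rows(*pose(PA,np.pi/2,.12))
E
```

```text
clock: 1.97
position: [0.2501, -0.5727, 0.3176]
ee_rot: [3.075, 0.642, -0.0]
force: [-0.9, 0.1, -0.1]
width: 0.689
gripper_force: 0.0
clock: 2.63
position: [0.2997, -0.3794, 0.2627]
ee_rot: [-3.042, -0.605, -0.26]
force: [0.5, 0.5, 0.7]
width: 0.596
gripper_force: 0.0
clock: 3.3
position: [0.3596, -0.1856, 0.2297]
ee_rot: [-2.988, -0.566, -0.512]
force: [0.5, 0.1, -0.1]
width: 0.598
gripper_force: 0.0
[ 0.84 -0.01 -0.24  2.21 -0.4   0.79 -0.34] [ 0.35960709 -0.1856112   0.22965014]
N 13 row [0.727, -0.98, 0.389, -0.01, 0.3, 0.033]
```

```bash
python3 -m handwheel '[[0.727,-0.98,0.389,-0.01,0.3,0.033],[0.727,-0.98,0.389,-0.01,0.3,0.033],[0.727,-0.98,0.389,-0.01,0.3,0.033],[0.727,-0.98,0.389,-0.01,0.3,0.033],[0.727,-0.98,0.389,-0.01,0.3,0.033],[0.727,-0.98,0.389,-0.01,0.3,0.033],[0.727,-0.98,0.389,-0.01,0.3,0.033]]'
python3 -m handwheel '[[0.727,-0.98,0.389,-0.01,0.3,0.033],[0.727,-0.98,0.389,-0.01,0.3,0.033],[0.727,-0.98,0.389,-0.01,0.3,0.033],[0.727,-0.98,0.389,-0.01,0.3,0.033],[0.727,-0.98,0.389,-0.01,0.3,0.033],[0.727,-0.98,0.389,-0.01,0.3,0.033],[0,0,0,0,0,0],[0,0,0,0,0,0]]'
python3 - <<'E'
from plan import *
print(observe()["joints"].round(2),observe()["position"])
rows(*pose(PA,np.pi/2,.12))
g=get_image("wrist");im=g["image"][:,:,::-1].copy();print(g["position"],g["orientation"])
for c in("scene","side","wrist"):
  for r in place_of("grip_a",c)[:3]: print(c,np.array(r["point"])*[560,420],r["score"])
  gg=get_image(c);print(proj(gg,W(PA,(F+n*.041)[None])))
for X in (bar(1),case):
    q=proj(g,W(PA,X)).round().astype(int)
    for a in q: cv2.circle(im,tuple(int(v) for v in a),2,(0,0,255),-1)
cv2.imwrite("pics/w1.png",im)
E
```

```text
clock: 3.88
position: [0.4177, -0.0164, 0.2188]
ee_rot: [-2.925, -0.528, -0.725]
force: [-0.2, 0.3, -0.4]
width: 0.598
gripper_force: 0.0
clock: 4.55
position: [0.4638, 0.1102, 0.2207]
ee_rot: [-2.873, -0.502, -0.877]
force: [0.1, -0.6, -0.7]
width: 0.602
gripper_force: 0.0
[ 0.58 -0.02 -0.87  2.36 -0.19  0.2  -1.35] [0.46377292 0.11024187 0.22072007]
N 1 row [0.561, -0.73, 0.243, 0.032, 0.275, 0.053]
[0.43316789 0.09929904 0.38892169] [-2.3330318   1.64162463 -0.28619468]
scene [205.52  232.512] 0.97
scene [353.808 198.996] 0.66
[[354.52731111 199.26286581]]
side [238.112 236.418] 0.9
side [276.08  156.786] 0.64
[[238.03428399 237.24583441]]
wrist [257.6 186.9] 0.65
[[258.37052245 183.26182055]]
```

View pics/w1.png

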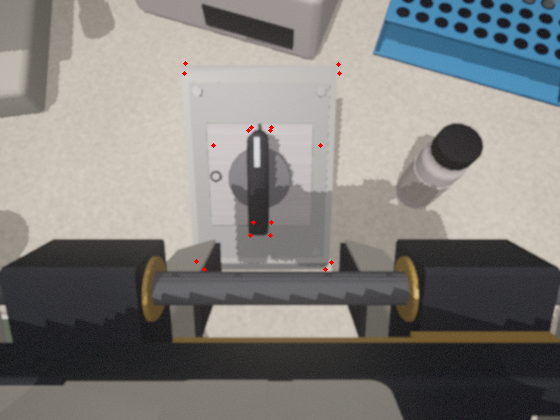

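```bash
cat >> plan.py <<'E'
_g=W(PA,(F+n*.041)[None])[0]; PA[2]=.325
_g=_g+.001*np.array([-np.sin(.325),np.cos(.325),0]); _d=_g-W(PA,(F+n*.041)[None])[0]; PA[0]+=_d[0];PA[1]+=_d[1]
E
python3 - <<'E'
from plan import *
print(observe()["joints"].round(3))
s=rows(*pose(PA,np.pi/2,.10),nmin=2);rows(*pose(PA,np.pi/2,.03),start=s);print(s)
E
```

```text
[ 0.579 -0.016 -0.868  2.364 -0.184  0.199 -1.352]
N 2 row [0.286, -0.443, 0.624, -0.045, 0.134, 0.111]
N 4 row [-0.0, -0.0, 0.875, 0.0, 0.0, 0.0]
(array([[ 7.76270030e-01,  3.19308786e-01,  5.43550127e-01],
       [ 2.61562445e-01, -9.47650726e-01,  1.83147995e-01],
       [ 5.73576436e-01,  3.51214273e-17, -8.19152044e-01]]), array([0.48031726, 0.13382037, 0.20650044]))
```

```bash
python3 -m handwheel '[[0.286,-0.443,0.624,-0.045,0.134,0.111],[0.286,-0.443,0.624,-0.045,0.134,0.111],[0,0,0,0,0,0],[0,0,0,0,0,0]]'
python3 - <<'E'
from plan import *
print(observe()["joints"].round(3))
s=rows(*pose(PA,np.pi/2,.10));s=rows(*pose(PA,np.pi/2,.03));s=rows(*pose(PA,np.pi/2,-.015),start=s)
E
```

```text
clock: 5.23
position: [0.4698, 0.1172, 0.2133]
ee_rot: [-2.88, -0.487, -0.882]
force: [0.8, 0.3, 0.3]
width: 0.597
gripper_force: 0.0
[ 0.52   0.018 -0.866  2.366  0.146  0.172 -1.713]
N 1 row [0.45, -0.614, 0.709, 0.021, 0.253, 0.152]
N 5 row [0.096, -0.124, 0.843, 0.004, 0.051, 0.03]
N 3 row [0.0, 0.0, 0.75, 0.0, 0.0, 0.0]
```

```bash
python3 -m handwheel '[[0.1,-0.15,0.17,0,0.06,0.04],[0.1,-0.15,0.17,0,0.06,0.04],[0.1,-0.15,0.17,0,0.06,0.04],[0.1,-0.15,0.17,0,0.06,0.04],[0,0,0,0,0,0],[0,0,0,0,0,0]]'
python3 - <<'E'
from plan import *
print(observe()["joints"].round(3))
s=rows(*pose(PA,np.pi/2,.10));s=rows(*pose(PA,np.pi/2,.03));s=rows(*pose(PA,np.pi/2,-.015),start=s)
E
```

```text
clock: 5.73
position: [0.4794, 0.133, 0.2067]
ee_rot: [-2.871, -0.469, -0.904]
force: [-0.1, 0.7, -0.7]
width: 0.6
gripper_force: 0.0
[ 0.331  0.049 -0.746  2.375  0.588  0.146 -2.209]
N 1 row [0.041, -0.025, 0.042, 0.03, 0.013, -0.011]
N 4 row [0.011, -0.007, 0.885, 0.008, 0.003, -0.003]
N 3 row [0.0, 0.0, 0.75, 0.0, 0.0, 0.0]
```

```bash
python3 -m handwheel '[[0.01,0,0.885,0.01,0,0],[0.01,0,0.885,0.01,0,0],[0.01,0,0.885,0.01,0,0],[0.01,0,0.885,0.01,0,0],[0,0,0.75,0,0,0],[0,0,0.75,0,0,0],[0,0,0.75,0,0,0],[0,0,0,0,0,0]]'
python3 - <<'E'
from plan import *
print(observe()["joints"].round(3))
rows(*pose(PA,np.pi/2,-.016))
g=get_image("wrist");im=g["image"][:,:,::-1].copy()
for X in (bar(1),case):
    q=proj(g,W(PA,X)).round().astype(int)
    for a in q: cv2.circle(im,tuple(int(v) for v in a),2,(0,0,255),-1)
cv2.imwrite("pics/w2.png",im)
E
```

```text
clock: 6.4
position: [0.5398, 0.1458, 0.1545]
ee_rot: [-2.891, -0.472, -0.841]
force: [0.4, -0.6, -0.6]
width: 0.602
gripper_force: 0.0
[-0.076  0.227 -0.343  2.309  1.132  0.118 -2.734]
N 3 row [-0.306, -0.126, 0.657, -0.015, 0.21, -0.01]
```

View pics/w2.png

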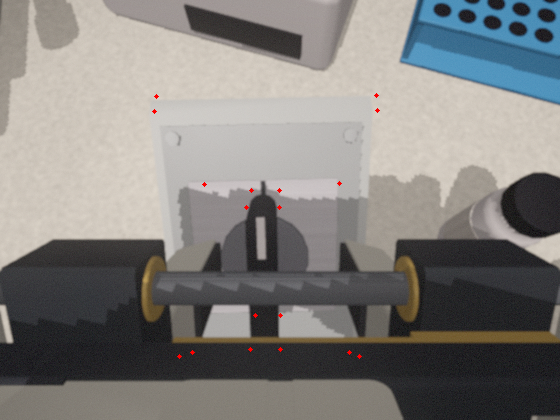

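```bash
python3 - <<'E'
from plan import *
rows(*pose(PA,np.pi/2,.11))
E
```

```text
N 5 row [-0.211, -0.076, -0.859, -0.009, 0.126, -0.006]
```

```bash
python3 -m handwheel '[[-0.211,-0.076,-0.859,-0.009,0,0],[-0.211,-0.076,-0.859,-0.009,0,0],[-0.211,-0.076,-0.859,-0.009,0,0],[-0.211,-0.076,-0.859,-0.009,0,-0.5],[-0.211,-0.076,-0.859,-0.009,0,-1]]'
for i in 1; do python3 -m handwheel '[[0,0,0,0,0,-1],[0,0,0,0,0,-1],[0,0,0,0,0,-1],[0,0,0,0,0,-1],[0,0,0,0,0,-1],[0,0,0,0,0,-1],[0,0,0,0,0,-1],[0,0,0,0,0,-1]]'; done
python3 - <<'E'
from plan import *
print(observe()["joints"].round(3),observe()["position"])
rows(*pose(PA,0,.11))
E
```

```text
clock: 6.87
position: [0.479, 0.1329, 0.2118]
ee_rot: [-2.893, -0.592, -0.854]
force: [0.6, -0.1, -0.1]
width: 0.603
gripper_force: 0.0
clock: 7.53
position: [0.48, 0.1325, 0.2114]
ee_rot: [2.6, 1.359, 0.845]
force: [-0.4, -0.0, -0.3]
width: 0.598
gripper_force: 0.0
[ 0.581  0.079 -0.996  2.318  0.463  0.236 -1.423] [0.47996376 0.13248314 0.21136469]
N 14 row [-0.0, -0.009, -0.02, -0.04, 0.022, -0.953]
```

```bash
python3 -m handwheel '[[0,0,0,0,0,-1],[0,0,0,0,0,-1],[0,0,0,0,0,-1],[0,0,0,0,0,-1],[0,0,0,0,0,-1],[0,0,0,0,0,-1],[0,0,0,0,0,-1],[0,0,0,0,0,-1]]' >/dev/null
python3 -m handwheel '[[0,0,0,0,0,-1],[0,0,0,0,0,-1],[0,0,0,0,0,-1],[0,0,0,0,0,-1],[0,0,0,0,0,-1],[0,0,0,0,0,-1],[0,0,0,0,0,-1],[0,0,0,0,0,-1]]'
python3 - <<'E'
from plan import *
print(observe()["joints"].round(3),observe()["position"])
rows(*pose(PA,-np.pi/2,.11))
E
```

```text
clock: 8.87
position: [0.4799, 0.1324, 0.2112]
ee_rot: [1.37, 2.335, 0.594]
force: [0.3, -0.5, -0.4]
width: 0.601
gripper_force: 0.0
[ 0.781  0.126 -1.218  2.311  0.646  0.268 -0.472] [0.47991678 0.13240154 0.21117593]
N 21 row [0.006, -0.001, -0.013, -0.022, -0.024, -0.945]
```

```bash
python3 -m handwheel '[[0,0,0,0,0,-1],[0,0,0,0,0,-1],[0,0,0,0,0,-1],[0,0,0,0,0,-1],[0,0,0,0,0,-1],[0,0,0,0,0,-1],[0,0,0,0,0,-1],[0,0,0,0,0,-1]]' >/dev/null
python3 -m handwheel '[[0,0,0,0,0,-1],[0,0,0,0,0,-1],[0,0,0,0,0,-1],[0,0,0,0,0,-1],[0,0,0,0,0,-1],[0,0,0,0,0,-1],[0,0,0,0,0,-1],[0,0,0,0,0,-1]]'
python3 - <<'E'
from plan import *
print(observe()["joints"].round(3),observe()["position"])
rows(*pose(PA,-np.pi/2,.11));rows(*pose(PA,-np.pi/2,.08))
E
```

```text
clock: 10.2
position: [0.4799, 0.1325, 0.2111]
ee_rot: [-0.073, 2.589, 0.219]
force: [-0.2, -0.4, -0.7]
width: 0.599
gripper_force: 0.0
[ 0.811  0.137 -1.254  2.31   0.684  0.277  0.61 ] [0.47989309 0.13245331 0.21114555]
N 4 row [0.029, 0.01, -0.071, -0.027, -0.156, -0.961]
N 4 row [0.019, 0.012, 0.304, -0.027, -0.156, -0.961]
```

```bash
python3 -m handwheel '[[0.019,0.012,0.304,-0.027,-0.156,-0.961],[0.019,0.012,0.304,-0.027,-0.156,-0.961],[0.019,0.012,0.304,-0.027,-0.156,-0.961],[0.019,0.012,0.304,-0.027,-0.156,-0.961],[0,0,0.5,0,0,0],[0,0,0.5,0,0,0]]'
python3 - <<'E'
from plan import *
print(observe()["joints"].round(3),observe()["position"])
rows(*pose(PA,-np.pi/2,.04));rows(*pose(PA,-np.pi/2,.02))
E
```

```text
clock: 10.7
position: [0.5024, 0.141, 0.174]
ee_rot: [-0.406, 2.501, 0.13]
force: [0.1, -1.3, -0.6]
width: 0.599
gripper_force: 0.0
[ 0.371  0.197 -0.853  2.372  1.478  0.208  0.057] [0.5024234  0.1409601  0.17403948]
N 2 row [0.011, 0.008, 0.502, -0.005, 0.011, -0.021]
N 3 row [0.008, 0.005, 0.668, -0.003, 0.007, -0.014]
```

Works: j5 rises, j7 falls, pose tracked.

```bash
python3 -m handwheel '[[0.01,0.01,0.4,0,0.01,-0.01],[0.01,0.01,0.4,0,0.01,-0.01],[0,0,0.4,0,0,0],[0,0,0.4,0,0,0],[0,0,0.4,0,0,0],[0,0,0,0,0,0]]'
python3 - <<'E'
from plan import *
print(observe()["joints"].round(3),observe()["position"])
rows(*pose(PA,-np.pi/2,-.016))
E
```

```text
clock: 11.2
position: [0.524, 0.1485, 0.1403]
ee_rot: [-0.406, 2.505, 0.131]
force: [-0.6, -0.2, -0.3]
width: 0.601
gripper_force: 0.0
[ 0.353  0.34  -0.891  2.361  1.787  0.327 -0.228] [0.52396441 0.14849821 0.14033892]
N 2 row [-0.007, 0.0, 0.885, 0.002, -0.011, -0.024]
```

```bash
python3 -m handwheel '[[0,0,0.45,0,0,-0.01],[0,0,0.45,0,0,-0.01],[0,0,0.45,0,0,-0.01],[0,0,0.42,0,0,0],[0,0,0,0,0,0]]'
python3 -m handwheel '[[0,0,0,0,0,0],[0,0,0,0,0,0],[0,0,0,0,0,0],[0,0,0,0,0,0]]' 0 60
python3 - <<'E'
from plan import *
o=observe();print(o["joints"].round(3),o["position"],o["ft_torque"])
rows(*pose(PA,-np.pi/2,-.016))
E
```

```text
clock: 11.62
position: [0.5433, 0.1551, 0.1115]
ee_rot: [-0.409, 2.504, 0.13]
force: [0.1, 0.5, -0.2]
width: 0.598
gripper_force: 0.0
clock: 11.95
position: [0.5435, 0.1558, 0.1126]
ee_rot: [-0.41, 2.502, 0.131]
force: [0.4, 0.4, -0.2]
width: 0.362
gripper_force: 0.0
[ 0.336  0.457 -0.912  2.345  1.917  0.429 -0.324] [0.54350413 0.15579146 0.11258894] [-0.07163191  0.52909594 -0.01269451]
N 1 row [0.047, -0.032, 0.035, 0.011, 0.007, -0.008]
```

```bash
python3 -m handwheel '[[0,0,0,0,0,0],[0,0,0,0,0,0],[0,0,0,0,0,0],[0,0,0,0,0,0],[0,0,0,0,0,0]]'
python3 - <<'E'
from plan import *
o=observe();print(o["joints"].round(3),o["position"],o["ft_torque"])
rows(*pose(PA,-np.pi/2,-.016))
E
```

```text
clock: 12.37
position: [0.5433, 0.157, 0.1122]
ee_rot: [-0.412, 2.502, 0.133]
force: [-3.1, 3.1, 2.6]
width: 0.171
gripper_force: 60.0
[ 0.335  0.459 -0.913  2.344  1.918  0.428 -0.325] [0.54327769 0.15701861 0.112234  ] [0.48348456 0.59319012 0.4939286 ]
N 1 row [0.044, -0.094, 0.015, 0.043, 0.003, 0.002]
```

```bash
python3 -m handwheel '[[0,0.03,0.15,0,0,0],[0,0.03,0.15,0,0,0],[0,0,0.1,0,0,0],[0,0,0.05,0,0,0],[0,0,0,0,0,0]]'
python3 - <<'E'
from plan import *
o=observe();print(o["joints"].round(3),o["position"],o["ft_torque"])
rows(*pose(PA,-np.pi/2,-.016))
E
```

```text
clock: 12.78
position: [0.5476, 0.1587, 0.1055]
ee_rot: [-0.411, 2.501, 0.129]
force: [-18.3, -6.4, 30.2]
width: 0.17
gripper_force: 60.0
[ 0.328  0.486 -0.916  2.341  1.941  0.456 -0.342] [0.54761968 0.15873048 0.1054826 ] [-0.31097668  0.33603785 -0.14666767]
N 1 row [0.041, -0.106, -0.395, 0.002, 0.019, 0.015]
```

```bash
python3 -m handwheel '[[0,0,-0.02,0,0,-0.5],[0,0,0,0,0,-0.8],[0,0,0,0,0,-0.8],[0,0,0,0,0,-0.8],[0,0,0,0,0,-0.8]]'
python3 - <<'E'
from plan import *
o=observe();print(o["joints"].round(3),o["position"],o["ft_torque"])
rows(*pose(PA,-np.pi/2,-.024))
E
```

```text
clock: 13.2
position: [0.5474, 0.159, 0.1055]
ee_rot: [-0.731, 2.422, 0.027]
force: [-13.4, -3.8, 20.1]
width: 0.17
gripper_force: 60.1
[ 0.28   0.461 -0.85   2.344  1.974  0.419 -0.126] [0.54744481 0.15900112 0.10554496] [ 0.35214871  0.71351465 -0.08315081]
N 4 row [0.015, -0.028, 0.003, 0.005, 0.003, 0.933]
```

Turning about 15° with the handle held in; continuing.

```bash
python3 -m handwheel '[[0,0,0,0,0,-0.8],[0,0,0,0,0,-0.8],[0,0,0,0,0,-0.8],[0,0,0,0,0,-0.8],[0,0,0,0,0,-0.8],[0,0,0,0,0,-0.8],[0,0,0,0,0,-0.8],[0,0,0,0,0,-0.8]]'
python3 - <<'E'
from plan import *
o=observe();print(o["joints"].round(3),o["position"],o["ft_torque"])
rows(*pose(PA,-np.pi,-.024))
E
```

```text
clock: 13.87
position: [0.5469, 0.1595, 0.1053]
ee_rot: [-1.254, 2.206, -0.149]
force: [-13.9, -1.3, 19.7]
width: 0.17
gripper_force: 60.0
[ 0.191  0.424 -0.731  2.35   2.045  0.363  0.232] [0.54692547 0.1595024  0.10531796] [0.3955347  1.09089793 0.3108471 ]
N 13 row [0.012, -0.004, 0.001, 0.001, 0.003, -0.95]
```

```bash
python3 -m handwheel '[[0,0,0,0,0,-0.8],[0,0,0,0,0,-0.8],[0,0,0,0,0,-0.8],[0,0,0,0,0,-0.8],[0,0,0,0,0,-0.8],[0,0,0,0,0,-0.8],[0,0,0,0,0,-0.8],[0,0,0,0,0,-0.8]]'
python3 -m handwheel '[[0,0,0,0,0,-0.8],[0,0,0,0,0,-0.8],[0,0,0,0,0,-0.8],[0,0,0,0,0,-0.8],[0,0,0,0,0,-0.8],[0,0,0,0,0,-0.8],[0,0,0,0,0,-0.5],[0,0,0,0,0,0]]'
python3 - <<'E'
from plan import *
o=observe();print(o["joints"].round(3),o["position"],o["ft_torque"])
rows(*pose(PA,-np.pi,-.024))
E
```

```text
clock: 14.53
position: [0.5463, 0.1598, 0.105]
ee_rot: [-1.73, 1.891, -0.321]
force: [-15.0, 0.0, 18.3]
width: 0.169
gripper_force: 60.0
clock: 15.2
position: [0.5458, 0.1598, 0.1046]
ee_rot: [-2.078, 1.562, -0.457]
force: [-15.9, -1.0, 17.0]
width: 0.167
gripper_force: 60.0
[ 0.011  0.375 -0.505  2.364  2.227  0.281  0.839] [0.54575697 0.15975255 0.10464993] [0.33165259 1.68061398 0.82968342]
N 1 row [0.182, -0.05, 0.012, 0.029, 0.055, -0.642]
```

```bash
python3 -m handwheel '[[0,0,0,0,0,-0.6],[0,0,0,0,0,-0.6],[0,0,0,0,0,0],[0,0,0,0,0,0]]'
python3 - <<'E'
from plan import *
o=observe();print(o["joints"].round(3),o["position"],o["ft_torque"])
rows(*pose(PA,-np.pi,-.024))
E
```

```text
clock: 15.53
position: [0.5457, 0.1597, 0.1046]
ee_rot: [-2.147, 1.483, -0.486]
force: [-16.5, -1.0, 16.7]
width: 0.169
gripper_force: 60.0
[-0.008  0.371 -0.482  2.366  2.249  0.274  0.896] [0.54571507 0.1596884  0.10458452] [0.70459589 1.78720986 0.52989273]
N 1 row [0.183, -0.04, 0.011, 0.03, 0.056, 0.513]
```

```bash
python3 -m handwheel '[[0,0,-0.15,0,0,0.2],[0,0,-0.15,0,0,0.2],[0,0,-0.1,0,0,0],[0,0,0,0,0,0]]'
python3 -m handwheel '[[0,0,0,0,0,0],[0,0,0,0,0,0],[0,0,0,0,0,0],[0,0,0,0,0,0],[0,0,0,0,0,0],[0,0,0,0,0,0]]' 0.6
python3 - <<'E'
from plan import *
o=observe();print(o["joints"].round(3),o["position"],o["ft_torque"])
rows(*pose(PA,-np.pi,-.016))
E
```

```text
clock: 15.87
position: [0.5417, 0.1582, 0.1109]
ee_rot: [-2.123, 1.511, -0.476]
force: [-6.6, 2.9, 3.4]
width: 0.169
gripper_force: 60.0
clock: 16.37
position: [0.5437, 0.157, 0.1115]
ee_rot: [-2.12, 1.513, -0.48]
force: [0.3, 0.7, 1.1]
width: 0.553
gripper_force: 0.0
[-0.009  0.35  -0.475  2.368  2.225  0.259  0.888] [0.54372779 0.15704747 0.11148147] [-0.02315056  0.66051424  0.03705958]
N 1 row [0.088, 0.04, -0.028, 0.0, 0.015, 0.08]
```

```bash
python3 -m handwheel '[[0,0,-0.4,0,0,0],[0,0,-0.8,0,0,0],[0,0,-0.8,0,0,0],[0,0,-0.8,0,0,0],[0,0,-0.8,0,0,0],[0,0,-0.8,0,0,0],[0,0,-0.8,0,0,0]]'
python3 - <<'E'
from plan import *
o=observe();print(o["joints"].round(3),o["position"])
s=rows(o["rot"] if "rot" in o else R.from_rotvec(o["ee_rot"]).as_matrix(),o["position"]+[0,0,.03])
rows(*pose(PB,-np.pi,.12),start=s);rows(*pose(PB,-np.pi,.12))
w=get_image("wrist")["image"];s=get_image("scene")["image"];d=get_image("side")["image"]
f=lambda im,c:cv2.resize(im[c[1]-45:c[1]+45,c[0]-60:c[0]+60,::-1],(380,285),interpolation=cv2.INTER_CUBIC)
cv2.imwrite("pics/c2.png",np.vstack([np.hstack([f(s,(355,210)),f(d,(232,245))]),np.hstack([cv2.resize(w[:,:,::-1],(380,285)),f(s,(206,240))])]))
E
```

```text
clock: 16.95
position: [0.5002, 0.1411, 0.1789]
ee_rot: [-2.118, 1.514, -0.484]
force: [-0.0, 0.5, -0.1]
width: 0.603
gripper_force: 0.0
[ 0.029  0.125 -0.474  2.391  1.347  0.119  1.738] [0.50024558 0.14110707 0.17891619]
N 2 row [0.003, -0.432, -0.613, 0.0, 0.0, 0.0]
N 18 row [0.964, 0.17, -0.164, -0.003, 0.267, 0.386]
N 18 row [0.964, 0.122, -0.232, -0.003, 0.267, 0.386]
```

View pics/c2.png

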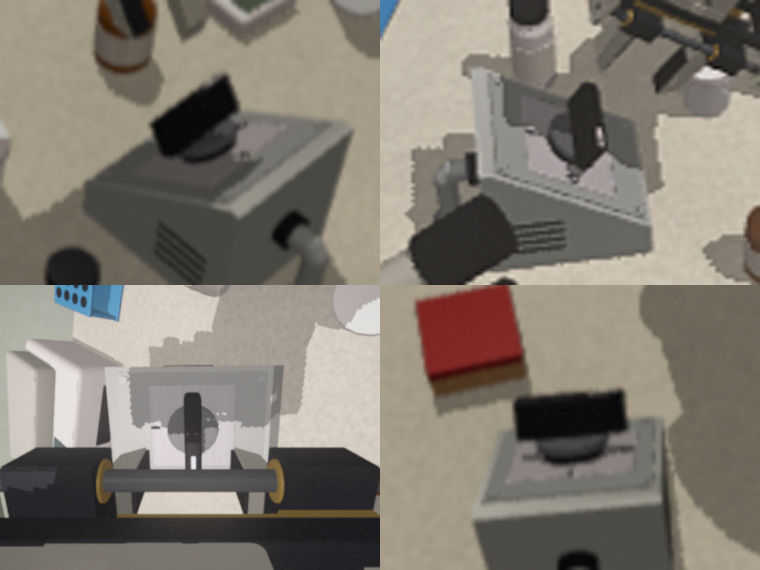

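```bash
python3 -m handwheel '[[0,-0.43,-0.61,0,0,0],[0,-0.43,-0.61,0,0,0],[0.9,0.17,-0.16,0,0.25,0.37],[0.9,0.17,-0.16,0,0.25,0.37],[0.9,0.17,-0.16,0,0.25,0.37],[0.9,0.17,-0.16,0,0.25,0.37],[0.9,0.17,-0.16,0,0.25,0.37],[0.9,0.17,-0.16,0,0.25,0.37]]'
python3 - <<'E'
from plan import *
o=observe();print(o["joints"].round(3),o["position"])
rows(*pose(PB,-np.pi,.12))
E
```

```text
clock: 17.77
position: [0.5015, 0.0267, 0.1977]
ee_rot: [-1.98, 1.726, -0.552]
force: [-0.6, -0.1, 0.5]
width: 0.596
gripper_force: 0.0
[ 0.582  0.085 -0.778  2.381  0.792  0.12   2.343] [0.50146847 0.02674385 0.19765153]
N 12 row [0.982, 0.133, -0.219, -0.005, 0.269, 0.391]
```

```bash
python3 -m handwheel '[[0.95,0.13,-0.25,0,0.27,0.4],[0.95,0.13,-0.25,0,0.27,0.4],[0.95,0.13,-0.25,0,0.27,0.4],[0.95,0.13,-0.25,0,0.27,0.4],[0.95,0.13,-0.25,0,0.27,0.4],[0.95,0.13,-0.25,0,0.27,0.4]]'
python3 - <<'E'
from plan import *
o=observe();print(o["joints"].round(3),o["position"])
rows(*pose(PB,-np.pi,.12));rows(*pose(PB,-np.pi/2,.12))
E
```

```text
clock: 18.27
position: [0.4819, -0.0765, 0.2106]
ee_rot: [-1.832, 1.917, -0.61]
force: [-6.3, 46.2, 0.4]
width: 0.606
gripper_force: 0.0
[ 1.327  0.096 -1.268  2.366  0.478  0.147  2.733] [ 0.48186059 -0.07645535  0.21064342]
N 7 row [0.954, 0.12, -0.191, -0.009, 0.252, 0.363]
N 26 row [0.236, -0.177, -0.051, 0.053, 0.056, 0.962]
```

```bash
python3 - <<'E'
from plan import *
s=get_image("scene")["image"];d=get_image("side")["image"]
o=observe();print(o["force"],o["joints"].round(3),o["dq"].round(3),o["position"])
cv2.imwrite("pics/c3.png",np.vstack([s[60:360,:,::-1],d[60:360,:,::-1]]))
E
```

```text
[ 0.06840309 -0.77573373 -0.13110076] [ 1.334  0.097 -1.262  2.366  0.478  0.148  2.733] [-0.113 -0.008 -0.037  0.001  0.003 -0.019 -0.018] [ 0.48009369 -0.08320311  0.20967077]
```

View pics/c3.png

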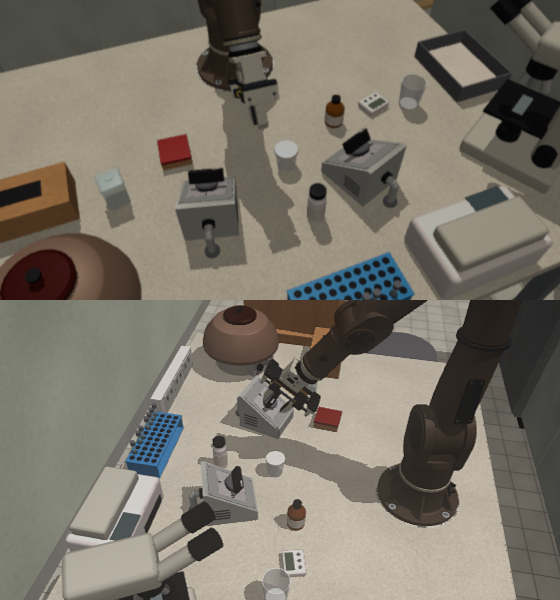

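```bash
python3 - <<'E'
from plan import *
rows(*pose(PB,-np.pi/2,.11))
E
```

```text
N 26 row [0.223, -0.17, -0.031, 0.05, 0.052, 0.956]
```

```bash
python3 -m handwheel '[[0.22,-0.17,-0.03,0.05,0.05,0.96],[0.22,-0.17,-0.03,0.05,0.05,0.96],[0.22,-0.17,-0.03,0.05,0.05,0.96],[0.22,-0.17,-0.03,0.05,0.05,0.96],[0.22,-0.17,-0.03,0.05,0.05,0.96],[0.22,-0.17,-0.03,0.05,0.05,0.96],[0.22,-0.17,-0.03,0.05,0.05,0.96],[0.22,-0.17,-0.03,0.05,0.05,0.96]]'
python3 -m handwheel '[[0.22,-0.17,-0.03,0.05,0.05,0.96],[0.22,-0.17,-0.03,0.05,0.05,0.96],[0.22,-0.17,-0.03,0.05,0.05,0.96],[0.22,-0.17,-0.03,0.05,0.05,0.96],[0.22,-0.17,-0.03,0.05,0.05,0.96],[0.22,-0.17,-0.03,0.05,0.05,0.96],[0.22,-0.17,-0.03,0.05,0.05,0.96],[0.22,-0.17,-0.03,0.05,0.05,0.96]]'
python3 - <<'E'
from plan import *
o=observe();print(o["joints"].round(3),o["position"])
rows(*pose(PB,-np.pi/2,.11))
E
```

```text
clock: 19.03
position: [0.4916, -0.116, 0.2252]
ee_rot: [-1.209, 2.274, -0.471]
force: [0.2, 0.8, 0.3]
width: 0.602
gripper_force: 0.0
clock: 19.7
position: [0.4813, -0.159, 0.2279]
ee_rot: [-0.538, 2.476, -0.312]
force: [-1.0, -0.0, 0.4]
width: 0.6
gripper_force: 0.0
[ 1.428  0.079 -1.169  2.323  0.028  0.155  2.257] [ 0.48132659 -0.15902468  0.22786126]
N 10 row [0.245, -0.21, -0.036, 0.065, 0.058, 0.963]
```

```bash
python3 -m handwheel '[[0.25,-0.21,-0.03,0.06,0.06,0.96],[0.25,-0.21,-0.03,0.06,0.06,0.96],[0.25,-0.21,-0.03,0.06,0.06,0.96],[0.25,-0.21,-0.03,0.06,0.06,0.96],[0.25,-0.21,-0.03,0.06,0.06,0.96],[0.25,-0.21,-0.03,0.06,0.06,0.96],[0.25,-0.21,-0.03,0.06,0.06,0.96],[0.25,-0.21,-0.03,0.06,0.06,0.96]]'
python3 - <<'E'
from plan import *
o=observe();print(o["joints"].round(3),o["position"])
rows(*pose(PB,-np.pi/2,.11));rows(*pose(PB,-np.pi/2,.06))
E
```

```text
clock: 20.37
position: [0.4503, -0.1994, 0.2175]
ee_rot: [0.154, 2.527, -0.145]
force: [0.1, 0.1, -0.5]
width: 0.604
gripper_force: 0.0
[ 1.496  0.066 -1.117  2.346 -0.193  0.16   2.028] [ 0.45026345 -0.19940008  0.21750394]
N 2 row [0.226, -0.201, -0.06, 0.079, 0.042, 0.975]
N 3 row [0.153, -0.142, 0.793, 0.053, 0.028, 0.65]
```

```bash
python3 -m handwheel '[[0.15,-0.14,0.45,0.05,0.03,0.65],[0.15,-0.14,0.45,0.05,0.03,0.65],[0.15,-0.14,0.45,0.05,0.03,0.65],[0,0,0.4,0,0,0],[0,0,0.4,0,0,0]]'
python3 - <<'E'
from plan import *
o=observe();print(o["joints"].round(3),o["position"])
rows(*pose(PB,-np.pi/2,.06));rows(*pose(PB,-np.pi/2,.03))
E
```

```text
clock: 20.78
position: [0.4579, -0.2085, 0.1922]
ee_rot: [0.285, 2.529, -0.111]
force: [-0.1, 0.2, -0.3]
width: 0.602
gripper_force: 0.0
[ 1.324  0.151 -1.003  2.356  0.555  0.123  1.18 ] [ 0.45794338 -0.20850147  0.19221299]
N 2 row [0.039, -0.054, 0.535, 0.032, -0.078, 0.259]
N 3 row [0.023, -0.037, 0.856, 0.021, -0.052, 0.172]
```

j5 is rising as desired; continue down.

```bash
python3 -m handwheel '[[0.02,-0.03,0.36,0.02,-0.03,0.1],[0.02,-0.03,0.36,0.02,-0.03,0.1],[0.02,-0.03,0.36,0.02,-0.03,0.1],[0.02,-0.03,0.36,0.02,-0.03,0.1],[0.02,-0.03,0.36,0.02,-0.03,0.1],[0,0,0.36,0,0,0],[0,0,0,0,0,0]]'
python3 - <<'E'
from plan import *
o=observe();print(o["joints"].round(3),o["position"])
rows(*pose(PB,-np.pi/2,.03));rows(*pose(PB,-np.pi,.025))
g=get_image("wrist");im=g["image"][:,:,::-1].copy();p=PB
for X in (bar(0),case):
    q=proj(g,W(p,X)).round().astype(int)
    for a in q: cv2.circle(im,tuple(int(v) for v in a),2,(0,0,255),-1)
cv2.imwrite("pics/w3.png",im)
E
```

```text
clock: 21.37
position: [0.4747, -0.2161, 0.1615]
ee_rot: [0.321, 2.519, -0.109]
force: [-0.1, 0.2, -0.2]
width: 0.601
gripper_force: 0.0
[ 1.135  0.24  -0.858  2.373  1.586  0.133  0.121] [ 0.47474138 -0.21611117  0.1615389 ]
N 1 row [-0.055, 0.045, 0.791, -0.022, -0.073, 0.125]
N 23 row [-0.003, -0.0, 0.045, 0.002, -0.003, -0.973]
```

View pics/w3.png

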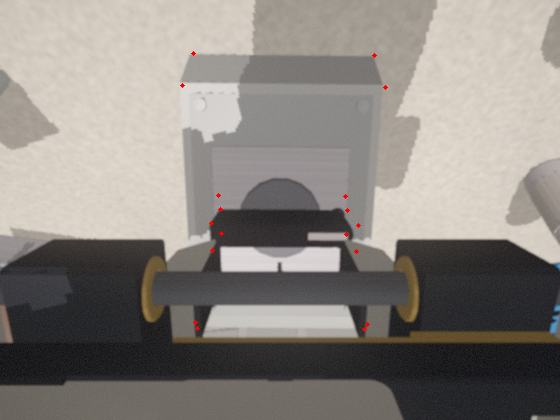

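```bash
python3 - <<'E'
from plan import *
g=get_image("wrist")
for h in(0,.018,.041,.05): print(h,proj(g,W(PB,(F+n*h)[None])).round(1))
t=np.linspace(0,6.28,60)
q=proj(g,W(PB,np.array([F+n*.018+.027*(up*np.cos(a)+lf*np.sin(a)) for a in t])));print("skirt",q.min(0),q.max(0))
print("printed plate/back edge",proj(g,W(PB,np.array([[.065,.0,.14],[-.075,0,.042]]))))
print(place_of("grip_b","wrist")[:2],[ (np.array(r["rect"])*[560,420,560,420]).round() for r in find_in("grip_b","wrist")[:2]])
for c in("scene","side"): print(c,[(np.array(r["point"])*[560,420]).round(1) for r in place_of("grip_b",c)[:3]],proj(get_image(c),W(PB,(F+n*.041)[None])))
E
```

```text
0 [[281.9 214.2]]
0.018 [[282.1 221.5]]
0.041 [[282.2 232.6]]
0.05 [[282.3 237.6]]
skirt [240.67184909 180.7218227 ] [323.45476832 260.164326  ]
printed plate/back edge [[280.81329443 322.90539085]
 [283.27663572  86.02108999]]
[{'point': [0.4982, 0.5433], 'score': 0.6}] [array([278., 216., 144.,  79.]), array([ 6., 83.,  8., 28.])]
scene [array([205.4, 234.8]), array([354.2, 199.1])] [[205.02201573 233.04723392]]
side [array([274.9, 159.9]), array([238. , 236.4])] [[273.86601486 157.5500531 ]]
```

```bash
python3 - <<'E'
from plan import *
g=get_image("wrist");im=g["image"]
for c in(235,260,335): print(c,[(r,int(im[r,c].mean())) for r in range(196,262,2)])
print(proj(g,W(PB,bar(0))).round(0).tolist())
E
```

```text
235 [(196, 151), (198, 148), (200, 149), (202, 145), (204, 148), (206, 146), (208, 103), (210, 44), (212, 51), (214, 49), (216, 52), (218, 44), (220, 53), (222, 48), (224, 53), (226, 52), (228, 52), (230, 54), (232, 51), (234, 57), (236, 52), (238, 54), (240, 46), (242, 53), (244, 75), (246, 178), (248, 216), (250, 217), (252, 219), (254, 215), (256, 218), (258, 215), (260, 215)]
260 [(196, 98), (198, 96), (200, 96), (202, 96), (204, 97), (206, 97), (208, 77), (210, 45), (212, 41), (214, 42), (216, 43), (218, 48), (220, 44), (222, 38), (224, 46), (226, 45), (228, 51), (230, 50), (232, 42), (234, 54), (236, 45), (238, 49), (240, 52), (242, 48), (244, 62), (246, 123), (248, 153), (250, 182), (252, 213), (254, 216), (256, 216), (258, 216), (260, 212)]
335 [(196, 150), (198, 147), (200, 148), (202, 147), (204, 146), (206, 143), (208, 90), (210, 47), (212, 43), (214, 45), (216, 46), (218, 45), (220, 50), (222, 51), (224, 48), (226, 55), (228, 49), (230, 73), (232, 153), (234, 175), (236, 175), (238, 154), (240, 69), (242, 55), (244, 62), (246, 167), (248, 213), (250, 212), (252, 212), (254, 214), (256, 211), (258, 213), (260, 208)]
[[223.0, 232.0], [223.0, 208.0], [348.0, 233.0], [349.0, 209.0], [215.0, 249.0], [214.0, 222.0], [358.0, 250.0], [359.0, 223.0]]
```

```bash
cat >> plan.py <<'E'
_d=R.from_euler("z",PB[2]).as_matrix()@(-.0013*up/np.cos(th)*np.array([1,0,0])-.0012*lf); PB[0]+=_d[0];PB[1]+=_d[1]
E
python3 -m handwheel '[[0,0,0.1,0,0,-0.97],[0,0,0.1,0,0,-0.97],[0,0,0.1,0,0,-0.97],[0,0,0.1,0,0,-0.97],[0,0,0.1,0,0,-0.97],[0,0,0.1,0,0,-0.97],[0,0,0.1,0,0,-0.97],[0,0,0.1,0,0,-0.97]]'
python3 - <<'E'
from plan import *
o=observe();print(o["joints"].round(3),o["position"])
rows(*pose(PB,-np.pi,.025))
E
```

```text
clock: 22.48
position: [0.4828, -0.2194, 0.1494]
ee_rot: [-0.37, 2.541, -0.322]
force: [-0.3, -0.1, 0.8]
width: 0.602
gripper_force: 0.0
[ 1.085  0.279 -0.824  2.373  1.807  0.164  0.445] [ 0.48276831 -0.21943105  0.14938133]
N 15 row [-0.002, 0.002, 0.017, 0.002, -0.005, -0.973]
```

```bash
python3 -m handwheel '[[0,0,0.02,0,-0.005,-0.97],[0,0,0.02,0,-0.005,-0.97],[0,0,0.02,0,-0.005,-0.97],[0,0,0.02,0,-0.005,-0.97],[0,0,0.02,0,-0.005,-0.97],[0,0,0.02,0,-0.005,-0.97],[0,0,0.02,0,-0.005,-0.97],[0,0,0.02,0,-0.005,-0.97]]' >/dev/null
python3 -m handwheel '[[0,0,0.02,0,-0.005,-0.97],[0,0,0.02,0,-0.005,-0.97],[0,0,0.02,0,-0.005,-0.97],[0,0,0.02,0,-0.005,-0.97],[0,0,0.02,0,-0.005,-0.97],[0,0,0.02,0,-0.005,-0.97],[0,0,0.02,0,-0.005,-0.97],[0,0,0,0,0,0]]'
python3 - <<'E'
from plan import *
o=observe();print(o["joints"].round(3),o["position"])
rows(*pose(PB,-np.pi,.025));rows(*pose(PB,-np.pi,-.016),nmin=6)
E
```

```text
clock: 23.82
position: [0.4861, -0.2203, 0.1446]
ee_rot: [-1.636, 2.137, -0.669]
force: [0.4, -0.5, 0.2]
width: 0.602
gripper_force: 0.0
[ 0.966  0.267 -0.683  2.38   2.054  0.129  1.209] [ 0.48612794 -0.22026917  0.14455822]
N 1 row [-0.038, 0.011, -0.038, 0.03, 0.011, -0.042]
N 6 row [-0.006, 0.001, 0.335, 0.005, 0.002, -0.007]
```

```bash
python3 -m handwheel '[[-0.01,0,0.335,0,0,0],[-0.01,0,0.335,0,0,0],[-0.01,0,0.335,0,0,0],[-0.01,0,0.335,0,0,0],[-0.01,0,0.335,0,0,0],[0,0,0.335,0,0,0]]'
python3 - <<'E'
from plan import *
o=observe();print(o["joints"].round(3),o["position"])
rows(*pose(PB,-np.pi,-.016))
E
python3 -m handwheel '[[0,0,0,0,0,0],[0,0,0,0,0,0],[0,0,0,0,0,0],[0,0,0,0,0,0],[0,0,0,0,0,0],[0,0,0,0,0,0],[0,0,0,0,0,0],[0,0,0,0,0,0]]' 0 60
python3 - <<'E'
from plan import *
o=observe();print(o["joints"].round(3),o["position"],o["ft_torque"])
rows(*pose(PB,-np.pi,-.016))
E
```

```text
clock: 24.32
position: [0.5089, -0.2251, 0.1107]
ee_rot: [-1.631, 2.14, -0.667]
force: [-1.0, 1.0, -0.4]
width: 0.598
gripper_force: 0.0
[ 0.994  0.409 -0.773  2.362  2.138  0.27   1.146] [ 0.50888485 -0.22508833  0.11067774]
N 1 row [0.023, -0.01, -0.042, 0.038, 0.018, -0.098]
clock: 24.98
position: [0.5083, -0.2251, 0.1115]
ee_rot: [-1.633, 2.139, -0.668]
force: [-3.0, 0.4, 3.8]
width: 0.17
gripper_force: 59.9
[ 0.994  0.406 -0.771  2.362  2.137  0.268  1.147] [ 0.50828401 -0.22505708  0.11146789] [0.22523225 0.95412013 0.0682386 ]
N 1 row [0.017, -0.011, 0.007, 0.035, 0.01, -0.081]
```

```bash
python3 -m handwheel '[[0,0,0.15,0,0,0],[0,0,0.15,0,0,0],[0,0,0.1,0,0,0],[0,0,0.03,0,0,0],[0,0,0,0,0,0]]'
python3 - <<'E'
from plan import *
o=observe();print(o["joints"].round(3),o["position"],o["ft_torque"])
rows(*pose(PB,-np.pi,-.016))
E
python3 -m handwheel '[[0,0,0,0,0,0.5],[0,0,0,0,0,0.8],[0,0,0,0,0,0.8],[0,0,0,0,0,0.8],[0,0,0,0,0,0.8],[0,0,0,0,0,0]]'
python3 - <<'E'
from plan import *
o=observe();print(o["joints"].round(3),o["position"],o["ft_torque"])
rows(*pose(PB,-np.pi,-.024))
E
```

```text
clock: 25.4
position: [0.5128, -0.2262, 0.1047]
ee_rot: [-1.633, 2.139, -0.67]
force: [-16.3, 3.0, 22.0]
width: 0.168
gripper_force: 59.9
[ 0.992  0.432 -0.78   2.359  2.151  0.294  1.139] [ 0.51277005 -0.22620812  0.1046903 ] [ 0.16712004  1.01631585 -0.04930354]
N 1 row [0.02, -0.015, -0.403, 0.028, 0.001, -0.07]
clock: 25.9
position: [0.5128, -0.2263, 0.1047]
ee_rot: [-1.319, 2.297, -0.587]
force: [-16.3, 3.6, 22.3]
width: 0.17
gripper_force: 59.9
[ 1.047  0.456 -0.853  2.355  2.081  0.326  0.958] [ 0.51284595 -0.22627913  0.10474747] [-0.03242311  1.11285112 -0.05678128]
N 4 row [0.004, -0.003, -0.001, 0.007, -0.001, -0.955]
```

```bash
python3 -m handwheel '[[0,0,0,0,0,0.8],[0,0,0,0,0,0.8],[0,0,0,0,0,0.8],[0,0,0,0,0,0.8],[0,0,0,0,0,0.8],[0,0,0,0,0,0.8],[0,0,0,0,0,0.8],[0,0,0,0,0,0.8]]'
python3 -m handwheel '[[0,0,0,0,0,0.8],[0,0,0,0,0,0.8],[0,0,0,0,0,0.8],[0,0,0,0,0,0.8],[0,0,0,0,0,0.8],[0,0,0,0,0,0.8],[0,0,0,0,0,0.8],[0,0,0,0,0,0.8]]'
python3 - <<'E'
from plan import *
o=observe();print(o["joints"].round(3),o["position"],o["ft_torque"])
rows(*pose(PB,-np.pi/2,-.024))
E
```

```text
clock: 26.57
position: [0.5129, -0.2265, 0.1048]
ee_rot: [-0.761, 2.478, -0.433]
force: [-15.9, 2.3, 22.1]
width: 0.17
gripper_force: 59.9
clock: 27.23
position: [0.513, -0.2266, 0.1048]
ee_rot: [-0.19, 2.547, -0.266]
force: [-15.7, 2.3, 21.1]
width: 0.174
gripper_force: 60.0
[ 1.209  0.56  -1.092  2.345  1.911  0.467  0.276] [ 0.5129609  -0.22658247  0.10484942] [-0.16874827  0.99097513 -0.56251713]
N 7 row [0.0, -0.001, -0.001, -0.001, -0.004, 0.84]
```

```bash
python3 -m handwheel '[[0,0,0,0,0,0.8],[0,0,0,0,0,0.8],[0,0,0,0,0,0.8],[0,0,0,0,0,0.8],[0,0,0,0,0,0.8],[0,0,0,0,0,0.8],[0,0,0,0,0,0.8],[0,0,0,0,0,0.4]]'
python3 -m handwheel '[[0,0,0,0,0,0.4],[0,0,0,0,0,0]]'
python3 - <<'E'
from plan import *
o=observe();print(o["joints"].round(3),o["position"],o["ft_torque"],pose(PB,0,0)[0][:,2]@o["ft_torque"])
rows(*pose(PB,-np.pi/2,-.024))
E
```

```text
clock: 27.9
position: [0.5129, -0.2267, 0.1048]
ee_rot: [0.342, 2.512, -0.102]
force: [-17.4, 2.2, 21.7]
width: 0.171
gripper_force: 60.0
clock: 28.07
position: [0.5129, -0.2267, 0.1048]
ee_rot: [0.374, 2.507, -0.092]
force: [-16.2, 1.0, 20.8]
width: 0.175
gripper_force: 60.0
[ 1.261  0.614 -1.182  2.342  1.867  0.537 -0.107] [ 0.51290906 -0.22670889  0.10482662] [-0.68110304  1.03784956 -0.29112984] -0.2928835254684552
N 1 row [-0.001, 0.003, -0.005, -0.015, -0.023, -0.495]
```

```bash
python3 -m handwheel '[[0,0,0,0,0,0.3],[0,0,-0.15,0,0,-0.2],[0,0,-0.15,0,0,-0.3],[0,0,-0.1,0,0,0],[0,0,0,0,0,0]]'
python3 -m handwheel '[[0,0,0,0,0,0],[0,0,0,0,0,0],[0,0,0,0,0,0],[0,0,0,0,0,0],[0,0,0,0,0,0],[0,0,0,0,0,0]]' 0.6
python3 -m handwheel '[[0,0,-0.4,0,0,0],[0,0,-0.6,0,0,0],[0,0,-0.6,0,0,0],[0,0,-0.6,0,0,0],[0,0,-0.6,0,0,0],[0,0,-0.6,0,0,0],[0,0,-0.6,0,0,0],[0,0,-0.6,0,0,0]]'
python3 -m handwheel '[[0,0,-0.6,0,0,0],[0,0,-0.6,0,0,0],[0,0,-0.6,0,0,0],[0,0,0,0,0,0],[0,0,0,0,0,0]]'
python3 - <<'E'
from plan import *
w=get_image("wrist")["image"];s=get_image("scene")["image"];d=get_image("side")["image"]
f=lambda im,c:cv2.resize(im[c[1]-45:c[1]+45,c[0]-60:c[0]+60,::-1],(380,285),interpolation=cv2.INTER_CUBIC)
cv2.imwrite("pics/c4.png",np.vstack([np.hstack([f(s,(206,240)),f(d,(265,165))]),np.hstack([cv2.resize(w[:,:,::-1],(380,285)),cv2.resize(s[60:345,90:470,::-1],(380,285))])]))
E
```

```text
clock: 28.48
position: [0.5087, -0.2256, 0.1112]
ee_rot: [0.356, 2.51, -0.096]
force: [-3.8, -0.1, 2.4]
width: 0.17
gripper_force: 60.0
clock: 28.98
position: [0.509, -0.2251, 0.1109]
ee_rot: [0.356, 2.511, -0.094]
force: [0.1, -0.4, 0.7]
width: 0.554
gripper_force: 0.0
clock: 29.65
position: [0.4584, -0.2115, 0.1864]
ee_rot: [0.354, 2.51, -0.096]
force: [-0.5, -0.3, -1.0]
width: 0.6
gripper_force: 0.0
clock: 30.07
position: [0.4452, -0.2093, 0.199]
ee_rot: [0.358, 2.52, -0.096]
force: [-0.3, -0.1, -0.3]
width: 0.6
gripper_force: 0.0
```

View pics/c4.png

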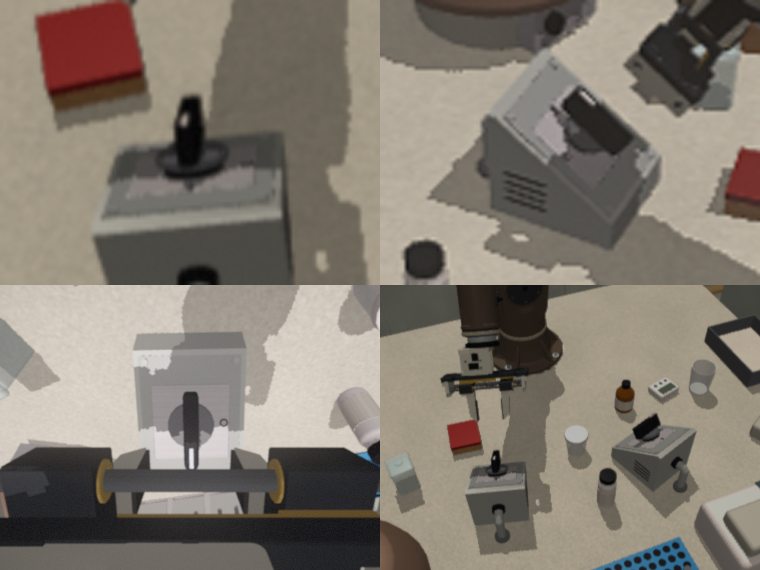

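The left isolator (b) now has its bar up the slope with the white pointer uphill. The right one (a) still has its bar across, nothing else has moved, and the gripper is clear.

```bash
python3 -c "
from cell import *
print(sign_off())"
```

```text
the job is handed in; nothing more can be done
None
```

The changeover is done and handed in at about 30 s: isolator_a was turned off first, then isolator_b on; the last pictures show both handles at their new ends, the gripper clear and nothing else on the bench moved.

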